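# Build up the bare belt idler on a slide stainer's basket carriage

### The job

The stainer's basket carriage is on the bench with one idler stud bare. Build it up in the same order as the finished idler beside it: the aluminium spacer first, then the brass washer, then the black bushing with its flange down; feel each part onto the stud and slide it gently past the two spring catches until it is home before fetching the next, and press the bushing on until both catches snap out over it. Force nothing, let go of the finished stack, and leave the slide basket, oil bottle and wrench where they are.

Things in the scene. Friction and masses are not known exactly. Their poses are not given: they have to be found in the camera images.
- carriage: Basket carriage, fixed: aluminium plate 96 (x) x 205 mm (y), top 34 mm above the bench, on a dark jig plate 116 x 221 mm; blue belt clamp to 43 mm in its middle. Two upright steel studs 16 mm in diameter on dark hexagon collars: the bare one in a slot at this body's origin, the finished idler 125 mm away along +y. Origin on the bench under the slot's middle, z up.
- slot_mid (a point): Middle of the bare stud's belt-tension slot, 42 mm above the bench, level with the top of the free wave spring (the spacer's seat). The stud is clamped fast anywhere within 5.5 mm of here along the carriage's y, so it must be seen or felt for. It rises 67 mm above this level, with a flat square end. Its end, catches and spring are bruised by pressing a part on with over 40 N.
- catch_a (a joint): Spring-loaded brass ball in the side of the bare stud, towards the carriage's +x, its middle 53.7 mm above slot_mid's level (13 mm under the stud's end). 0: standing out 1.5 mm; grows (m) as it is pressed in. A bore presses both balls in as it passes: starting a part over them takes up to about 15 N, then they drag with a few N. A part let go above them hangs there.
- catch_b (a joint): The same ball catch on the other side (-x) of the bare stud. Both spring out (read 0) over the top of the bushing when the stack has been pressed 1.2 mm or a little more down into the wave spring, and then keep the stack on.
- wave_spring (a joint): Thin steel wave spring lying on the bare stud's collar, 29 mm across: takes up the play in the stack. 0: free, its top level with slot_mid; grows (m) as it is pressed down, 2 N per mm, 4 mm at most (the parts alone press it down under 1 mm).
- spacer: Plain aluminium spacer tube, 32 mm outside diameter, 20 mm tall, bore 17.2 mm, 31 g, standing upright on the 3 mm green mat. Same both ways up. Origin: centre of its underside, z along its bore. Home: resting on the wave spring, underside level with slot_mid or a little lower.
- washer: Thick brass thrust washer, 46 mm outside diameter, 6 mm thick, bore 17.2 mm, 73 g, lying flat on the 3 mm green mat. Same both ways up. Origin: centre of its underside, z along its bore. Home: on top of the spacer, about 20 mm above slot_mid.
- bushing: Black plastic flanged bushing, 26 mm tall, bore 17.2 mm, 20 g: a 40 mm diameter flange, 5 mm thick, at the bottom, and above it a 28 mm diameter sleeve, 21 mm tall. Stands flange down on the 3 mm green mat. Origin: centre of the flange's underside, z up through the bore. Home: flange on top of the washer, pressed down into the spring until both catches have sprung out over its upper end; its underside is then about 25 mm above slot_mid.
- basket: Bystander: white plastic slide basket holding glass slides, 78 x 100 x 44 mm. Origin: centre of its underside.
- oil: Bystander: small amber oil bottle, 32 mm in diameter, 75 mm tall. Origin: centre of its underside.
- wrench: Bystander: steel wrench, 170 mm long, 8 mm thick, lying flat. Origin: middle of its length, on the bench, x along it.
Not all that is in view belongs to the job. Several things have the shape of the washer; the one meant has the colours described above.

How it is judged (in metres and radians):
On the way, in this order (a step that is already met when the one before it is completed fails the run):
1. the spacer is on the stud and fully home on the wave spring (((z of spacer in the frame of slot_mid between -0.0045 and 0.0015 m and (x of spacer in the frame of slot_mid between -0.0025 and 0.0025 m and y of spacer in the frame of slot_mid between -0.0075 and 0.0075 m) and angle between spacer's own z axis and vertical below 0.08 rad) or (z of spacer in the frame of slot_mid between 0.0155 and 0.0215 m and (x of spacer in the frame of slot_mid between -0.0025 and 0.0025 m and y of spacer in the frame of slot_mid between -0.0075 and 0.0075 m) and angle between spacer's own z axis and vertical above 3.06 rad))), for 0.2 s.
2. the washer is on the stud and fully home on the spacer (((z of spacer in the frame of slot_mid between -0.0045 and 0.0015 m and (x of spacer in the frame of slot_mid between -0.0025 and 0.0025 m and y of spacer in the frame of slot_mid between -0.0075 and 0.0075 m) and angle between spacer's own z axis and vertical below 0.08 rad) or (z of spacer in the frame of slot_mid between 0.0155 and 0.0215 m and (x of spacer in the frame of slot_mid between -0.0025 and 0.0025 m and y of spacer in the frame of slot_mid between -0.0075 and 0.0075 m) and angle between spacer's own z axis and vertical above 3.06 rad)) and ((z of washer in the frame of slot_mid between 0.0155 and 0.0215 m and (x of washer in the frame of slot_mid between -0.0025 and 0.0025 m and y of washer in the frame of slot_mid between -0.0075 and 0.0075 m) and angle between washer's own z axis and vertical below 0.08 rad) or (z of washer in the frame of slot_mid between 0.0215 and 0.0275 m and (x of washer in the frame of slot_mid between -0.0025 and 0.0025 m and y of washer in the frame of slot_mid between -0.0075 and 0.0075 m) and angle between washer's own z axis and vertical above 3.06 rad))), for 0.2 s.
3. the bushing, flange down, is on the stud and fully home on the washer (all of step 2 and z of bushing in the frame of slot_mid between 0.0215 and 0.0275 m and x of bushing in the frame of slot_mid between -0.0025 and 0.0025 m and y of bushing in the frame of slot_mid between -0.0075 and 0.0075 m and angle between bushing's own z axis and vertical below 0.08 rad and value of joint each of catch_a, catch_b below 0.0006 m), for 0.2 s.
At the end, for the whole second after the job is handed in: Spacer, washer and bushing (flange down) are stacked on the bare stud in that order from the wave spring up, each home on the one below (within 1.5 mm), square to the stud within 0.08 rad, both catches sprung out over the bushing (within 0.6 mm), at rest and released (all of step 3 and linear speed of each of spacer, washer, bushing below 0.02 m/s); the robot touches nothing.
It fails at once if a part is forced: the spacer, washer or bushing presses on the stud, its catches or its spring, or on the part below, with more than 40 N (contact force between any of spacer, washer, bushing and carriage above 40 N or contact force between washer and spacer above 40 N or contact force between bushing and washer above 40 N).
It fails at once if the slide basket is moved by more than 20 mm (distance of basket from where it was at the start of the episode above 0.02 m).
It fails at once if the oil bottle is moved by more than 20 mm (distance of oil from where it was at the start of the episode above 0.02 m).
It fails at once if the wrench is moved by more than 20 mm (distance of wrench from where it was at the start of the episode above 0.02 m).
It also fails if it takes over 72 s, if anything falls off the work surface, if the arm or the gripper's body presses on something with over 40 N, if the wrist force passes 120 N, or if a joint passes its speed limit or range.

### The arm

A 7-joint arm with a two-finger parallel gripper is mounted at the origin on the work surface. World frame = base frame: x ahead of the robot, y to its left, z up, the work surface at z = 0. Lengths are in mm, angles in rad, forces in N, time in s.
With the tool pointing down it reaches from about 400 to 750 mm from the base axis. Payload 19.5 kg.
Tool frame: the origin (TCP) lies midway between the tips of the shut fingers; the grasp point (between the pads) lies ctrl.grasp_offset behind it (ctrl.grasp_offset is the distance from the TCP to the grasp point, in mm); z points along the fingers, x is the direction in which the jaws open and shut, and the axes are right-handed (so a half turn about z gives the same grasp; the last joint's range is limited). The gripper opens to 85 mm and grips with 20 to 120 N. Pads are 22 mm wide; open, the fingers measure 114 mm over their backs; the gripper's body (76 mm by 85 mm) begins 54 mm behind the grasp point. The pads swing forward as they close: fully open they stand 13 mm farther back than shut.
Start: joints at [-1.347, 0.707, -0.028, 1.485, 0.022, 0.951, -0.075], TCP at [151.03, 554.784, 231.268] pointing down, gripper open.
Joint ranges: [-2.71, 2.71], [-0.32, 2.16], [-1.57, 1.52], [0, 2.45], [-1.46, 4.6], [0, 2.02], [-2.83, 2.83]. Speed limits (rad/s): [1.89, 1.89, 2.57, 2.57, 3.01, 3.01, 3.01].

### API

Orientations are given as a unit quaternion [w, x, y, z].
In Python, from bench import status, imaging, job, models, ctrl gives the robot as it stands. The module is installed in compiled form; this text tells all that it offers.
- The arm moves only by the shell command python3 -m pendant 'ROWS'. ROWS is JSON, a list of rows, each a list of 7 numbers: the shift along the tool's x, y, z in m, then the turn, a rotation vector about the tool's x, y, z in degrees, then the gripper's target within -1 to 1 (fully open at 1, half-way at 0, shut at -1). In form: [[dx, dy, dz, wx, wy, wz, hand], ...]. A call has 1 to 5 rows; each row is the pose to reach, as a shift and turn from the pose measured when the call began, along the tool's axes at that moment; what a row does not reach only later rows make up. A row lasts 1/10 s, in which the tool goes at most 50 mm and 8.59 degrees, less where a joint would pass 70% of its speed; a pose out of reach is approached as far as the arm can. A call with a gripper value outside its range is refused whole. The fingers move at their own pace and stop on an object; the grip force is fixed at half the most. Time passes only in rows, so rows that repeat a pose let the fingers close. It gives the time, the measured TCP pose, the force and the opening at its end, in the units of the state.
- status.observe(): the state, without advancing time (a new reading comes with each control period).
- imaging.read_camera(name): name is "scene" or "top"; returns a dict with "image" (420x560x3 uint8, red, green, blue), "intrinsics" (3x3 intrinsics, pixels), "R" (3x3) and "t" (3): a world point X has camera coordinates R X + t. Camera axes: x right, y down, z forward; pixel columns grow to the right and rows downward; lengths in mm; the calibration is good to about 2 mm. A picture is of the moment at which its call begins. There is no depth.
- job.sign_off(): hands the job in, once; it reports no verdict.
Trained networks look in the newest picture that a camera, given by its name, has taken for a name from the list of things; names that differ only in an ending like _2 or _b are one class to them, and where a whole thing is asked for, a point or a joint stands for the part that bears it (a point fixed in the world has none). Each returns a list of dicts, best first, with "p" (0 to 1); they miss things now and then, are a little off and sometimes report something else, mostly with a low value. They report only what shows in the picture. A call takes as long as a camera call. They do not tell look-alikes from the thing itself.
- models.search_frame(camera, thing): "extent" ([left, top, right, bottom] in pixels, round what is visible of it).
- models.tip_of(camera, thing): "location" ([row, column] in pixels: a listed point, or the origin of a listed thing).
The state is a dict: "clock": time; "qpos": joint angles; "joint_velocities": joint speeds; "joint_torque": joint torques, N m; "eef_pos": TCP position; "orientation": TCP orientation; "wrist_force": force on the tool from outside, world axes, zero at the start; "ft_torque": the same for the moment, N m; "grip_width": opening from 0.0 (shut) to 1.0 (fully open).
Only numpy, scipy, OpenCV 4.12 (cv2) and the standard library are available. Lean on these libraries where they do the work, as an engineer would, in place of code of your own. Each camera call takes 0.05 s, during which the arm holds its last target. There are 200 camera calls.

## Working session

There is one attempt and no reset: what is moved stays moved. The work goes in short steps, Python scripts to look and compute and a shell command to move; the robot and the scene stay as the last step left them, time stands still between calls to the robot, and variables do not carry over. Pictures are saved under pics/ and viewed, about 8 in all and at most 12, crops included, and the job is handed in when it is done.

```bash
mkdir -p pics
cat > h.py <<'E'
import numpy as np,cv2
from bench import status,imaging,job,models,ctrl
def px2w(c,row,col,z):
    K,R,t=map(np.array,(c["intrinsics"],c["R"],c["t"]))
    d=R.T@np.linalg.inv(K)@[col,row,1]; o=-R.T@t
    return o+d*(z-o[2])/d[2]
def w2px(c,X):
    p=np.array(c["intrinsics"])@(np.array(c["R"])@np.array(X)+np.array(c["t"])); return p[:2]/p[2]
def save(c,n,crop=None,s=1):
    im=np.ascontiguousarray(c["image"][:,:,::-1])
    if crop: im=im[crop[1]:crop[3],crop[0]:crop[2]]
    cv2.imwrite("pics/"+n,cv2.resize(im,None,fx=s,fy=s,interpolation=cv2.INTER_CUBIC))
E
python3 - <<'E'
from h import *
np.set_printoptions(precision=1,suppress=True)
print(status.observe(),ctrl.grasp_offset)
Z=dict(carriage=0,slot_mid=42,spacer=3,washer=3,bushing=3,basket=0,oil=0,wrench=0)
ims=[]
for n in("scene","top"):
    c=imaging.read_camera(n); ims.append(c["image"])
    print(n,-np.array(c["R"]).T@np.array(c["t"])); print(np.array(c["intrinsics"])[0])
    save(c,n+"0.png",s=1.4)
    for k,z in Z.items():
        for d in models.tip_of(n,k)[:4]:
            print(k,round(d["p"],2),np.round(d["location"]),px2w(c,*d["location"],z))
        if k in("spacer","washer","bushing"):
            for d in models.search_frame(n,k)[:5]: print("  box",round(d["p"],2),np.round(d["extent"]))
E
```

```text
{'clock': 0.0, 'qpos': array([-1.3,  0.7, -0. ,  1.5,  0. ,  1. , -0.1]), 'joint_velocities': array([ 0., -0.,  0., -0.,  0.,  0., -0.]), 'joint_torque': array([ -0. , -88.3,   1.2, -23.6,   0. ,   0. ,  -0. ]), 'eef_pos': array([151. , 554.6, 230.8]), 'orientation': array([ 0. ,  0.8,  0.6, -0. ]), 'wrist_force': array([ 0.6, -0.5, -0.7]), 'ft_torque': array([-0.,  0.,  0.]), 'grip_width': 1.0013860722079824} 18.700000000000003
scene [ 956.  -715.1  660.6]
[509.8   0.  274.8]
carriage 0.73 [236. 280.] [522.3  28.1   0. ]
slot_mid 0.9 [218. 280.] [517.8  32.7  42. ]
spacer 0.61 [298. 207.] [ 503.8 -204.     3. ]
  box 0.78 [198. 284. 216. 304.]
washer 0.78 [219. 204.] [347.6  -9.4   3. ]
washer 0.58 [262. 218.] [ 461.1 -112.5    3. ]
washer 0.17 [234. 282.] [522.7  32.8   3. ]
  box 0.87 [208. 252. 234. 272.]
  box 0.8 [193. 212. 217. 226.]
bushing 0.66 [350. 194.] [ 559.1 -311.1    3. ]
  box 0.62 [184. 336. 205. 361.]
  box 0.22 [277. 299. 330. 372.]
basket 0.76 [339. 305.] [ 701.6 -193.4    0. ]
oil 0.63 [294. 329.] [688.7 -76.9   0. ]
wrench 0.75 [245. 419.] [784.  151.5   0. ]
top [ 395.8  -66.4 1188.2]
[465.2   0.  279.6]
carriage 0.55 [234. 237.] [527.   32.4   0. ]
slot_mid 0.81 [237. 235.] [515.1  31.8  42. ]
spacer 0.53 [246. 328.] [ 502.1 -202.4    3. ]
  box 0.4 [321. 242. 335. 254.]
washer 0.76 [262. 296.] [ 459.9 -122.4    3. ]
washer 0.74 [306. 247.] [346.   -2.2   3. ]
  box 0.65 [237. 294. 258. 314.]
  box 0.52 [286. 252. 302. 271.]
bushing 0.49 [222. 368.] [ 565.7 -305.2    3. ]
  box 0.45 [362. 216. 380. 230.]
basket 0.74 [168. 328.] [ 707.6 -201.     0. ]
oil 0.62 [171. 281.] [695.2 -76.5   0. ]
wrench 0.68 [137. 196.] [782.4 152.3   0. ]
```

View pics/scene0.png

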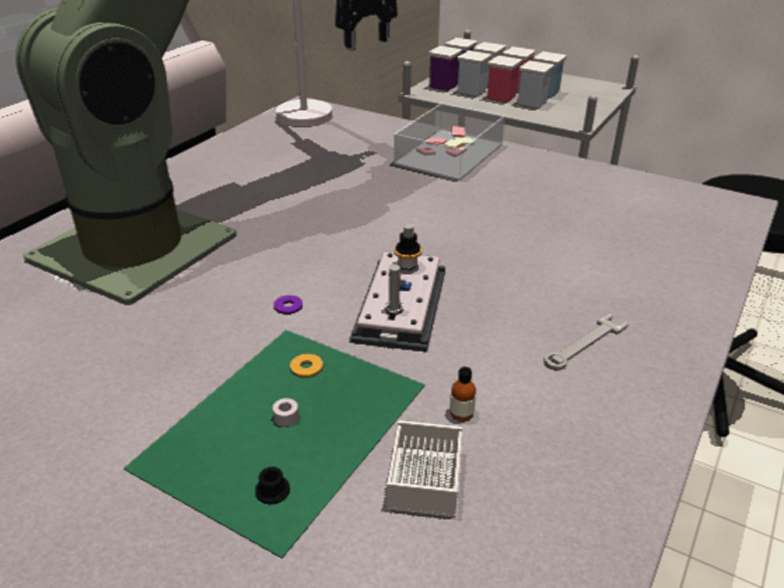

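View pics/top0.png

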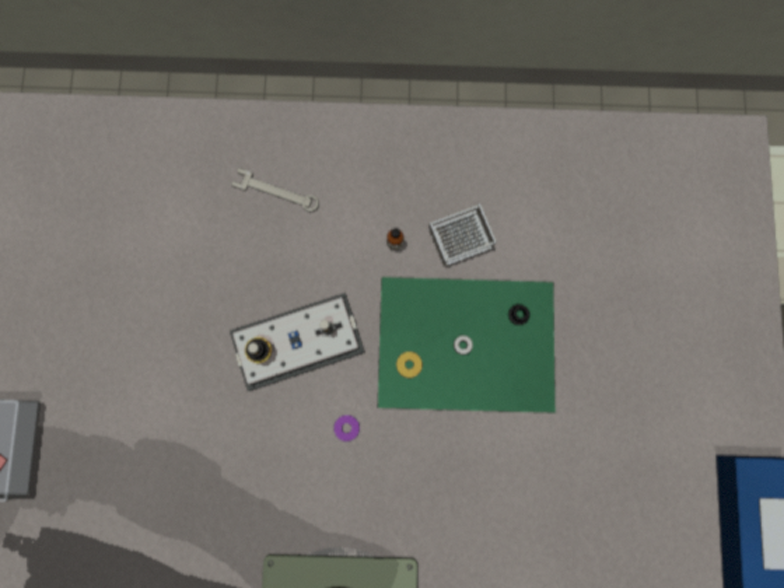

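The scene picture shows the brass washer on the mat at about (306,365), with a purple look-alike off the mat at (288,304). The spacer is at (285,411), the bushing at (271,485) and the bare stud at (394,290). The top view agrees. Next I refine the centres by segmentation.

```bash
cat > seg.py <<'E'
from h import *
from scipy.spatial.transform import Rotation as Ro
np.set_printoptions(precision=1,suppress=True)
s=status.observe(); print(Ro.from_quat(np.roll(s["orientation"],-1)).as_matrix())
c=imaging.read_camera("top"); im=c["image"]; hsv=cv2.cvtColor(im,cv2.COLOR_RGB2HSV)
save(c,"stud_top.png",(160,200,265,285),6)
g=cv2.inRange(hsv,(45,80,0),(90,255,255)); 
def blob(name,seed,ztop,r=14):
    u,v=w2px(c,[*seed,ztop]).round().astype(int)
    w=cv2.bitwise_not(g)[v-r:v+r,u-r:u+r]
    cs,_=cv2.findContours(w,cv2.RETR_EXTERNAL,cv2.CHAIN_APPROX_NONE); k=max(cs,key=cv2.contourArea)
    (x,y),rad=cv2.minEnclosingCircle(k); b=cv2.boundingRect(k)
    m=np.array([b[0]+(b[2]-1)/2,b[1]+(b[3]-1)/2])+[u-r,v-r]
    print(name,b,"r",rad,px2w(c,y+v-r,x+u-r,ztop),px2w(c,m[1],m[0],ztop))
blob("spacer",(502,-203),13); blob("washer",(460,-121),6); blob("bushing",(563,-306),6)
w=((im.min(2)>150)*255).astype(np.uint8); w[:200]=0;w[285:]=0;w[:,:160]=0;w[:,265:]=0
k=cv2.findNonZero(cv2.morphologyEx(w,cv2.MORPH_OPEN,np.ones((3,3))))
r=cv2.minAreaRect(k); print("plate",r)
p=[px2w(c,q[1],q[0],34)[:2] for q in cv2.boxPoints(r)]; print(np.array(p),np.linalg.norm(p[0]-p[1]),np.linalg.norm(p[1]-p[2]))
c=imaging.read_camera("scene"); save(c,"stud_scene.png",(245,150,325,255),6)
E
python3 seg.py; python3 -c "
import cv2,numpy as np
a=cv2.imread('pics/stud_top.png');b=cv2.imread('pics/stud_scene.png')
a=cv2.resize(a,(380,307));b=cv2.resize(b,(400,525));o=np.zeros((525,780,3),np.uint8);o[:307,:380]=a;o[:,380:]=b;cv2.imwrite('pics/stud.png',o)"
```

```text
[[ 0.3  1.  -0. ]
 [ 1.  -0.3 -0. ]
 [-0.  -0.  -1. ]]
spacer (9, 7, 14, 15) r 7.308857440948486 [ 501.7 -207.3   13. ] [ 501.4 -207.4   13. ]
washer (1, 2, 19, 21) r 10.198139190673828 [ 463.7 -111.     6. ] [ 463.7 -111.     6. ]
bushing (8, 9, 15, 14) r 7.216296672821045 [ 561.1 -309.5    6. ] [ 560.3 -309.2    6. ]
plate ((208.85003662109375, 243.0500030517578), (36.049957275390625, 83.80034637451172), 71.56504821777344)
[[504.1 210.2]
 [576.6  16.1]
 [491.7 -15.7]
 [421.  176.5]] 207.2501151480915 90.69561075273658
```

View pics/stud.png

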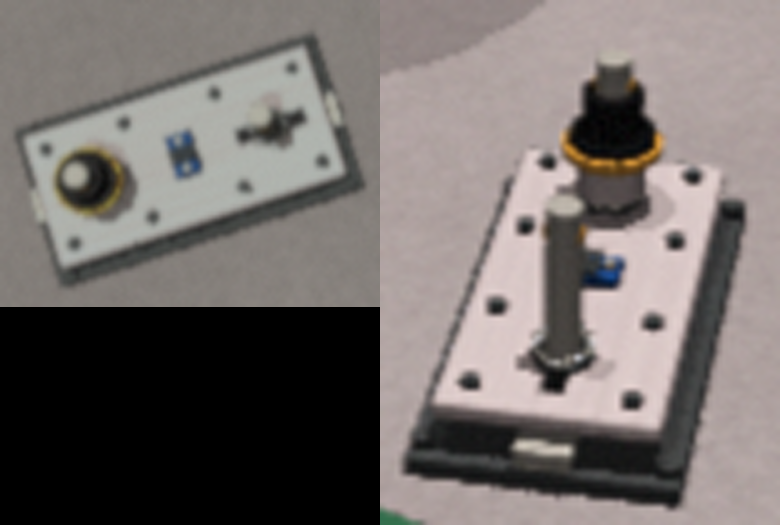

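```bash
cat > plan.py <<'E'
from h import *
from scipy.spatial.transform import Rotation as Ro
def pose(s=None):
    s=s or status.observe(); R=Ro.from_quat(np.roll(s["orientation"],-1)).as_matrix()
    return np.array(s["eef_pos"]),R
def Rdown(th):
    c,s=np.cos(np.radians(th)),np.sin(np.radians(th)); return np.array([[c,s,0],[s,-c,0],[0,0,-1.]])
def plan(wps,step=46,ang=8.4):
    """wps: (x,y,z,theta,hand[,hold rows]); prints calls of <=5 rows in tool axes of each call's start"""
    p,R=pose(); print("at",p.round(1),"theta %.1f"%np.degrees(np.arctan2(R[1,0],R[0,0])),"tilt",R[:2,2].round(4)); rows=[]
    for w in wps:
        q=np.array(w[:3],float); Q=Rdown(w[3]); rv=Ro.from_matrix(R.T@Q).as_rotvec(degrees=True)
        n=max(1,int(np.ceil(max(np.linalg.norm(q-p)/step,np.linalg.norm(rv)/ang))))
        rows+=[(p+(q-p)*i/n,R@Ro.from_rotvec(rv*i/n,degrees=True).as_matrix(),w[4]) for i in range(1,n+1)]
        rows+=[(q,Q,w[4])]*(w[5] if len(w)>5 else 0); p,R=q,Q
    p,R=pose()
    for i in range(0,len(rows),5):
        print([[float(v) for v in (*np.round(R.T@(a-p)/1e3,4),*np.round(Ro.from_matrix(R.T@b).as_rotvec(degrees=True),1),h)] for a,b,h in rows[i:i+5]])
        p,R=rows[min(i+4,len(rows)-1)][:2]
def st():
    s=status.observe(); p,R=pose(s)
    print("t%.2f"%s["clock"],p.round(2),"th%.2f"%np.degrees(np.arctan2(R[1,0],R[0,0])),"F",np.round(s["wrist_force"],1),"w%.4f"%s["grip_width"])
E
python3 - <<'E'
from plan import *
np.set_printoptions(precision=1,suppress=True)
s,t=imaging.read_camera("scene"),imaging.read_camera("top")
print("stud",px2w(s,190.7,281.5,109),px2w(t,230.7,231.9,109))
print("idler",px2w(s,161.1,291.5,109),px2w(t,248.4,181.6,109))
plan([(400,400,220,30,1),(540,100,210,-30,1),(502,-206,90,-69.5,1)])
E
```

```text
stud [519.7  36.1 109. ] [521.6  34.6 109. ]
idler [476.9 152.6 109. ] [477.  148.8 109. ]
at [151.  554.8 231.3] theta 74.8 tilt [-0. -0.]
[[-0.012, 0.0401, 0.0016, -0.0, 0.0, 6.4, 1.0], [-0.024, 0.0803, 0.0032, -0.0, 0.0, 12.8, 1.0], [-0.036, 0.1204, 0.0048, -0.0, 0.0, 19.2, 1.0], [-0.048, 0.1605, 0.0064, -0.0, 0.0, 25.6, 1.0], [-0.06, 0.2007, 0.0081, -0.0, 0.0, 32.0, 1.0]]
[[0.0111, 0.0404, 0.0016, -0.0, 0.0, 6.4, 1.0], [0.0222, 0.0808, 0.0032, -0.0, 0.0, 12.8, 1.0], [0.0095, 0.1202, 0.0045, -0.0, 0.0, 20.3, 1.0], [-0.0031, 0.1596, 0.0057, -0.0, 0.0, 27.8, 1.0], [-0.0157, 0.199, 0.007, -0.0, 0.0, 35.3, 1.0]]
[[0.0125, 0.0395, 0.0012, 0.0, 0.0, 7.5, 1.0], [0.0249, 0.0789, 0.0025, 0.0, 0.0, 15.0, 1.0], [0.0374, 0.1184, 0.0038, 0.0, 0.0, 22.5, 1.0], [0.0498, 0.1579, 0.005, 0.0, 0.0, 30.0, 1.0], [0.0623, 0.1973, 0.0062, 0.0, 0.0, 37.5, 1.0]]
[[0.015, 0.0355, 0.015, 0.0, 0.0, 4.9, 1.0], [0.03, 0.071, 0.03, 0.0, 0.0, 9.9, 1.0], [0.045, 0.1065, 0.045, 0.0, 0.0, 14.8, 1.0], [0.06, 0.142, 0.06, 0.0, 0.0, 19.7, 1.0], [0.0751, 0.1775, 0.075, 0.0, 0.0, 24.7, 1.0]]
[[0.0285, 0.026, 0.015, 0.0, 0.0, 4.9, 1.0], [0.0569, 0.052, 0.03, 0.0, 0.0, 9.9, 1.0], [0.0854, 0.078, 0.045, 0.0, 0.0, 14.8, 1.0]]
```

```bash
python3 -m pendant '[[-0.012,0.04,0.002,0,0,6.4,1],[-0.024,0.08,0.003,0,0,12.8,1],[-0.036,0.12,0.005,0,0,19.2,1],[-0.048,0.16,0.006,0,0,25.6,1],[-0.06,0.2,0.008,0,0,32,1]]'
python3 -m pendant '[[0.011,0.04,0.002,0,0,6.4,1],[0.022,0.081,0.003,0,0,12.8,1],[0.01,0.12,0.004,0,0,20.3,1],[-0.003,0.16,0.006,0,0,27.8,1],[-0.016,0.199,0.007,0,0,35.3,1]]'
python3 -m pendant '[[0.012,0.04,0.001,0,0,7.5,1],[0.025,0.079,0.002,0,0,15,1],[0.037,0.118,0.004,0,0,22.5,1],[0.05,0.158,0.005,0,0,30,1],[0.062,0.197,0.006,0,0,37.5,1]]'
python3 - <<'E'
from plan import *
plan([(540,100,210,-30,1),(502,-206,90,-69.5,1)])
E
```

```text
clock: 1.9
eef_pos: [329.6, 443.3, 223.4]
orientation: [-0.0, 0.932, 0.363, 0.0]
wrist_force: [1.1, 1.0, -0.8]
grip_width: 0.998
clock: 2.4
eef_pos: [452.8, 284.2, 216.3]
orientation: [-0.0, 0.998, 0.06, 0.0]
wrist_force: [0.5, 0.2, -0.4]
grip_width: 1.005
clock: 2.9
eef_pos: [538.6, 94.5, 210.4]
orientation: [-0.0, 0.964, -0.266, 0.0]
wrist_force: [1.3, 0.4, 0.1]
grip_width: 0.996
at [538.6  94.5 210.4] theta -30.9 tilt [0.0006 0.0004]
[[-0.0017, -0.0054, 0.0004, -0.0, -0.0, -0.9, 1.0], [0.0139, 0.0298, 0.0154, -0.0, -0.0, 4.0, 1.0], [0.0295, 0.0651, 0.0303, -0.0, -0.0, 9.0, 1.0], [0.045, 0.1004, 0.0453, -0.0, -0.0, 13.9, 1.0], [0.0606, 0.1356, 0.0603, -0.0, -0.0, 18.8, 1.0]]
[[0.0261, 0.0283, 0.015, 0.0, 0.0, 4.9, 1.0], [0.0522, 0.0567, 0.03, 0.0, 0.0, 9.9, 1.0], [0.0784, 0.085, 0.045, 0.0, 0.0, 14.8, 1.0], [0.1045, 0.1134, 0.06, 0.0, 0.0, 19.8, 1.0]]
```

Tracking is good, so I continue.

```bash
python3 -m pendant '[[0.014,0.03,0.015,0,0,4,1],[0.0295,0.065,0.03,0,0,9,1],[0.045,0.1,0.045,0,0,14,1],[0.06,0.136,0.06,0,0,19,1]]' >/dev/null
python3 -m pendant '[[0.026,0.028,0.015,0,0,5,1],[0.052,0.057,0.03,0,0,10,1],[0.078,0.085,0.045,0,0,15,1],[0.1045,0.113,0.06,0,0,19.8,1],[0.1045,0.113,0.06,0,0,19.8,1]]'
python3 - <<'E'
from plan import *
plan([(502,-206,9,-69.5,1),(502,-206,9,-69.5,-0.3,6)])
E
```

```text
clock: 3.8
eef_pos: [498.6, -211.9, 88.3]
orientation: [0.001, 0.817, -0.576, 0.0]
wrist_force: [0.9, 1.0, -0.0]
grip_width: 0.995
at [ 498.6 -211.9   88.3] theta -70.4 tilt [-0.0011 -0.0018]
[[-0.0023, -0.0027, 0.0397, 0.0, -0.0, -0.4, 1.0], [-0.0045, -0.0053, 0.0793, 0.1, -0.1, -0.9, 1.0], [-0.0045, -0.0053, 0.0793, 0.1, -0.1, -0.9, -0.3], [-0.0045, -0.0053, 0.0793, 0.1, -0.1, -0.9, -0.3], [-0.0045, -0.0053, 0.0793, 0.1, -0.1, -0.9, -0.3]]
[[0.0, 0.0, 0.0, 0.0, 0.0, 0.0, -0.3], [0.0, 0.0, 0.0, 0.0, 0.0, 0.0, -0.3], [0.0, 0.0, 0.0, 0.0, 0.0, 0.0, -0.3], [0.0, 0.0, 0.0, 0.0, 0.0, 0.0, -0.3]]
```

```bash
python3 -m pendant '[[-0.0023,-0.0027,0.04,0,0,-0.4,1],[-0.0045,-0.0053,0.079,0.1,-0.1,-0.9,1],[-0.0045,-0.0053,0.079,0.1,-0.1,-0.9,1],[-0.0045,-0.0053,0.079,0.1,-0.1,-0.9,-1],[-0.0045,-0.0053,0.079,0.1,-0.1,-0.9,-1]]'
python3 -m pendant '[[0,0,0,0,0,0,-1],[0,0,0,0,0,0,-1],[0,0,0,0,0,0,-1],[0,0,0,0,0,0,-1]]'
python3 - <<'E'
from plan import *
c=imaging.read_camera("scene");save(c,"sq1.png",(150,240,270,330),5)
x,y,z=pose()[0]
plan([(x,y,9,-69.5,1),(502,-206,9,20.4,1)])
E
```

```text
clock: 4.3
eef_pos: [502.8, -206.4, 11.2]
orientation: [-0.0, 0.822, -0.57, 0.001]
wrist_force: [-0.3, -0.3, 0.3]
grip_width: 0.691
clock: 4.7
eef_pos: [503.5, -206.6, 13.0]
orientation: [-0.001, 0.822, -0.57, 0.002]
wrist_force: [-3.4, 2.3, 24.8]
grip_width: 0.337
at [ 503.5 -206.7   13. ] theta -69.5 tilt [ 0.0043 -0.0012]
[[-0.0, 0.0, 0.004, -0.2, -0.2, 0.0, 1.0], [-0.0001, 0.0001, 0.004, -0.2, -0.2, -8.2, 1.0], [-0.0002, 0.0002, 0.004, -0.2, -0.2, -16.3, 1.0], [-0.0003, 0.0003, 0.004, -0.2, -0.2, -24.5, 1.0], [-0.0004, 0.0004, 0.004, -0.2, -0.2, -32.7, 1.0]]
[[-0.0001, 0.0, 0.0, 0.0, 0.0, -8.2, 1.0], [-0.0003, 0.0001, 0.0, 0.0, 0.0, -16.3, 1.0], [-0.0004, 0.0001, 0.0, 0.0, 0.0, -24.5, 1.0], [-0.0006, 0.0001, 0.0, 0.0, 0.0, -32.7, 1.0], [-0.0007, 0.0002, 0.0, 0.0, 0.0, -40.9, 1.0]]
[[-0.0001, -0.0001, 0.0, 0.0, 0.0, -8.2, 1.0], [-0.0003, -0.0001, 0.0, 0.0, 0.0, -16.3, 1.0]]
```

View pics/sq1.png

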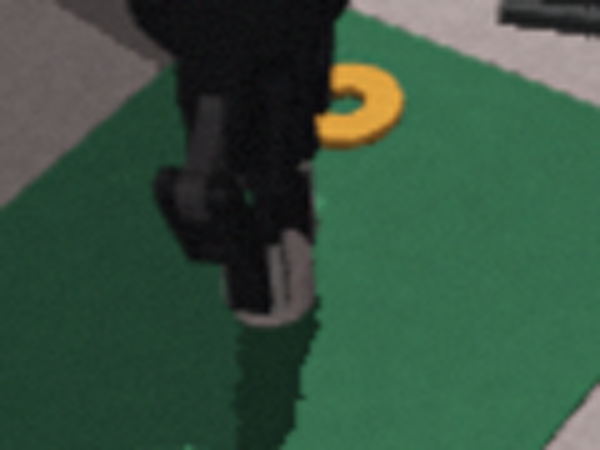

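```bash
python3 -m pendant '[[0,0,0,0,0,0,1],[0,0,-0.002,-0.2,-0.2,0,1],[0,0,-0.002,-0.2,-0.2,-8,1],[0,0,-0.002,-0.2,-0.2,-16,1],[0,0,-0.002,-0.2,-0.2,-24,1]]' >/dev/null
python3 -m pendant '[[0,0,0,0,0,-8.2,1],[0,0,0,0,0,-16.3,1],[0,0,0,0,0,-24.5,1],[0,0,0,0,0,-32.7,1],[0,0,0,0,0,-40.9,1]]' >/dev/null
python3 -m pendant '[[0,0,0,0,0,-8.2,1],[0,0,0,0,0,-16.3,1],[0,0,0,0,0,-24,1],[0,0,0,0,0,-24,1]]'
python3 - <<'E'
from plan import *
plan([(503.5,-206.6,15,20.4,1)])
E
```

```text
clock: 6.15
eef_pos: [503.6, -207.3, 15.9]
orientation: [0.001, 0.984, 0.175, -0.001]
wrist_force: [-0.1, 0.2, 0.5]
grip_width: 1.0
at [ 503.6 -207.3   15.9] theta 20.2 tilt [-0.0008 -0.0013]
[[0.0001, -0.0007, 0.0009, 0.1, 0.1, -0.2, 1.0]]
```

```bash
python3 -m pendant '[[0,-0.0007,0.001,0.1,0.1,-0.2,1],[0,-0.0007,0.001,0.1,0.1,-0.2,1],[0,-0.0007,0.001,0.1,0.1,-0.2,-1],[0,-0.0007,0.001,0.1,0.1,-0.2,-1],[0,-0.0007,0.001,0.1,0.1,-0.2,-1]]'
python3 -m pendant '[[0,0,0,0,0,0,-1],[0,0,0,0,0,0,-1],[0,0,0,0,0,0,-1],[0,0,0,0,0,0,-1]]'
python3 - <<'E'
from plan import *
st()
plan([(520.6,35,160,20.4,-1)])
E
```

```text
clock: 6.65
eef_pos: [503.4, -206.6, 14.9]
orientation: [-0.0, 0.984, 0.177, 0.0]
wrist_force: [0.3, 0.2, 0.7]
grip_width: 0.514
clock: 7.05
eef_pos: [503.4, -206.6, 15.3]
orientation: [-0.0, 0.984, 0.177, 0.0]
wrist_force: [-1.9, 1.6, 10.6]
grip_width: 0.337
t7.05 [ 503.41 -206.62   15.34] th20.36 F [-1.9  1.6 10.6] w0.3369
at [ 503.4 -206.6   15.3] theta 20.4 tilt [0.0003 0.0008]
[[0.0143, -0.0315, -0.0206, -0.0, -0.0, -0.0, -1.0], [0.0286, -0.063, -0.0413, -0.0, -0.0, -0.0, -1.0], [0.043, -0.0946, -0.0619, -0.0, -0.0, -0.0, -1.0], [0.0573, -0.1261, -0.0826, -0.0, -0.0, -0.0, -1.0], [0.0716, -0.1576, -0.1032, -0.0, -0.0, -0.0, -1.0]]
[[0.0143, -0.0315, -0.0207, -0.0, -0.0, -0.0, -1.0], [0.0287, -0.063, -0.0413, -0.0, -0.0, -0.0, -1.0]]
```

```bash
python3 -m pendant '[[0,0,-0.04,0,0,0,-1],[0.014,-0.03,-0.07,0,0,0,-1],[0.029,-0.065,-0.1,0,0,0,-1],[0.043,-0.1,-0.13,0,0,0,-1],[0.058,-0.13,-0.13,0,0,0,-1]]'
python3 -m pendant '[[0.015,-0.035,0.002,0,0,0,-1],[0.03,-0.07,0.008,0,0,0,-1],[0.043,-0.095,0.01,0,0,0,-1],[0.043,-0.095,0.01,0,0,0,-1]]'
python3 - <<'E'
from plan import *
st()
plan([(521.5,35.5,127,20.4,-1)])
c=imaging.read_camera("scene");t=imaging.read_camera("top")
save(c,"ov.png",(240,130,330,240),5);save(t,"ovt.png",(190,190,270,270),5)
a=cv2.imread("pics/ov.png");b=cv2.imread("pics/ovt.png");o=np.zeros((550,800,3),np.uint8);o[:550,:450]=a;o[:400,450:]=b[:,:350];cv2.imwrite("pics/ov.png",o)
E
```

```text
clock: 7.55
eef_pos: [513.5, -62.9, 148.7]
orientation: [0.0, 0.984, 0.177, 0.002]
wrist_force: [1.5, 0.3, -1.4]
grip_width: 0.336
clock: 7.95
eef_pos: [520.7, 45.3, 138.5]
orientation: [-0.001, 0.984, 0.179, 0.002]
wrist_force: [0.6, -1.5, -0.5]
grip_width: 0.333
t7.95 [520.74  45.28 138.48] th20.64 F [ 0.6 -1.5 -0.5] w0.3335
at [520.7  45.3 138.5] theta 20.6 tilt [0.0046 0.0026]
[[-0.0028, 0.0094, 0.0115, -0.0, -0.3, 0.2, -1.0]]
```

View pics/ov.png

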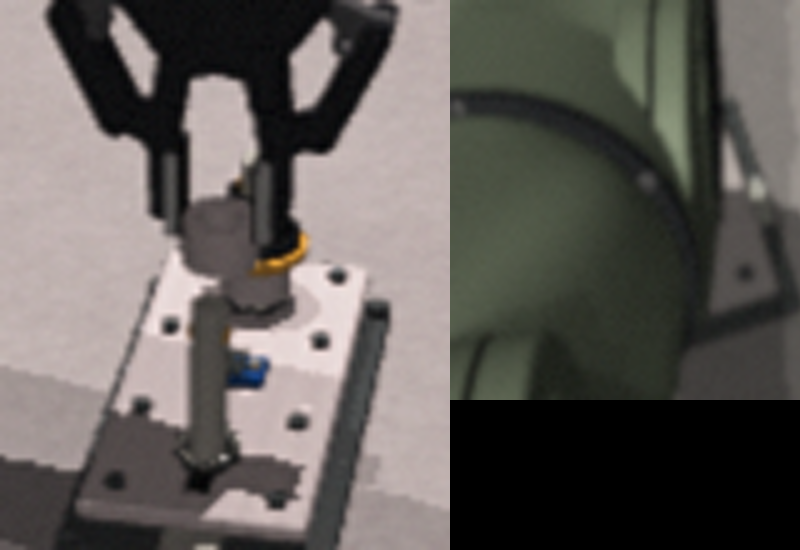

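The scene crop shows the spacer upright in the fingers at (218,235), with the bare stud's end at (208,300) just in front and below. The top view is blocked by the arm. Next I line up and then lower.

```bash
python3 -m pendant '[[-0.003,0.0095,0.008,-0.1,-0.3,0.2,-1],[-0.003,0.0095,0.0115,-0.1,-0.3,0.2,-1],[-0.003,0.0095,0.0115,-0.1,-0.3,0.2,-1],[-0.003,0.0095,0.0115,-0.1,-0.3,0.2,-1],[-0.003,0.0095,0.0115,-0.1,-0.3,0.2,-1]]'
python3 - <<'E'
from plan import *
st()
s=status.observe();print(s["ft_torque"])
plan([(521.5,35.5,127,20.4,-1)])
c=imaging.read_camera("scene")
for n,z in(("bot",-12.3),("top",7.7)):
    p=pose()[0]; print(n,w2px(c,p+[0,0,z]))
print("tip at est",w2px(c,[521.5,35.5,109]),w2px(c,[520,35.5,109]))
save(c,"ov2.png",(255,160,315,220),9)
E
```

```text
clock: 8.55
eef_pos: [521.3, 31.1, 127.4]
orientation: [0.001, 0.985, 0.175, 0.0]
wrist_force: [0.1, 0.6, 0.2]
grip_width: 0.333
t8.55 [521.29  31.11 127.36] th20.18 F [0.1 0.6 0.2] w0.3334
[0.00189955 0.00921459 0.00641832]
at [521.3  31.1 127.4] theta 20.2 tilt [ 0.0005 -0.0029]
[[0.0017, -0.0041, 0.0003, 0.2, 0.0, -0.2, -1.0]]
bot [280.95423586 189.48041525]
top [281.03398455 180.91782501]
tip at est [282.10213287 191.08342018] [281.45985155 190.87641957]
```

View pics/ov2.png

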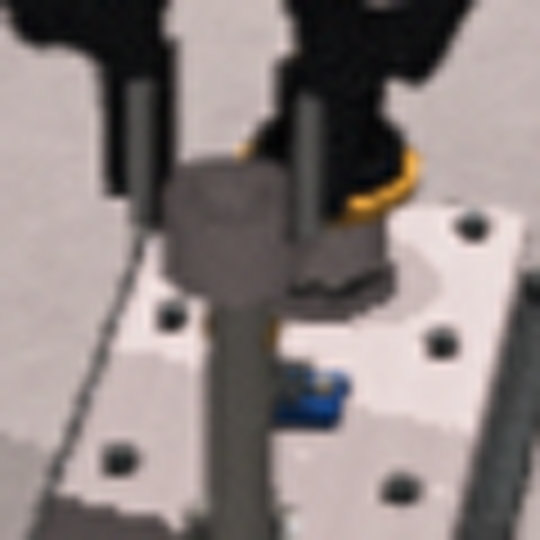

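The crop shows the spacer spanning columns 165 to 292 and the stud below it spanning 210 to 272, so the spacer sits about 1.3 px (2.6 mm) left of the stud. I use the held spacer to calibrate the camera bias.

Run:
```python
from plan import *
np.set_printoptions(precision=2,suppress=True)
c=imaging.read_camera("scene");p=pose()[0]
def ring(cn,r):
    a=np.linspace(0,2*np.pi,180);q=np.array([w2px(c,cn+np.array([r*np.cos(t),r*np.sin(t),0])) for t in a]);return q.min(0),q.max(0)
print("bot",ring(p+[0,0,-12.3],16),"top",ring(p+[0,0,7.7],16))
for n,x in(("studtop@z109",[521.5,35.5,109]),("z80",[521.5,35.5,80])): print(n,ring(np.array(x),8),w2px(c,x))
# subpixel edges on current picture: gray rows
g=cv2.cvtColor(c["image"],cv2.COLOR_RGB2GRAY).astype(int)
for r in (187,189,190,196,198,200): print(r,g[r,270:294])
print("col280",g[172:200,280])
print("col277",g[172:200,277])
for b in ((0,0),(1.05,0),(1.05,-.5),(1.05,.5)): print(b,px2w(c,190.0+b[1],281.3+b[0],109))
```

```text
bot (array([272.96, 185.25]), array([288.96, 193.81])) top (array([272.95, 176.75]), array([289.13, 185.19]))
studtop@z109 (array([278.13, 188.96]), array([286.08, 193.23])) [282.1  191.08]
z80 (array([278.06, 200.9 ]), array([285.88, 205.25])) [281.97 203.06]
187 [ 90 176 165 104  75  78  82  86  86  86  90  88  88  84  82  82  78  69
  67  70  80  88  87  87]
189 [142 207 177 102  74  74  82  84  87  88  87  89  88  87  85  81  76  71
  73  86  88  87  86  86]
190 [177 217 178 110  77  76  81  84  87  87  86  88  86  83  85  83  78  69
  77  85  88  88  88  84]
196 [223 220 152  82  80 160 211 144  72  66  72  73  74  71  65  77 152 202
 210 210 210 209 212 208]
198 [220 220 220 222 225 225 223 191 112  69  72  74  75  70  67  92 193 222
 221 218 219 218 219 221]
200 [188 186 186 194 196 197 210 161  88  69  72  76  73  71  67  58  79  90
  98 137 201 220 219 220]
col280 [179 182 183 182 182 116  78  84  87  89  88  81  78  87  87  90  89  87
  86  89  88  84  75  73  72  74  72  72]
col277 [188 186 186 186 186 140  88  80  76  75  71  74  77  83  83  86  85  84
  84  82  89 140 165 143 144 171 191 176]
(0, 0) [518.05  38.17 109.  ]
(1.05, 0) [519.87  39.27 109.  ]
(1.05, -0.5) [518.91  40.9  109.  ]
(1.05, 0.5) [520.82  37.65 109.  ]
```

```bash
python3 -m pendant '[[0.0015,-0.005,0.001,0.2,0,-0.2,-1],[0.0015,-0.005,0.003,0.2,0,-0.2,-1],[0.0015,-0.005,0.005,0.2,0,-0.2,-1],[0.0015,-0.005,0.006,0.2,0,-0.2,-1],[0.0015,-0.005,0.006,0.2,0,-0.2,-1]]'
python3 - <<'E'
from plan import *
st();print(status.observe()["ft_torque"])
E
python3 -m pendant '[[0,0,0.001,0,0,0,-1],[0,0,0.0015,0,0,0,-1],[0,0,0.0015,0,0,0,-1]]'
python3 - <<'E'
from plan import *
st();print(status.observe()["ft_torque"])
plan([(521,36.4,120,20.4,-1)])
E
```

```text
clock: 9.15
eef_pos: [520.9, 36.3, 121.2]
orientation: [-0.0, 0.984, 0.177, -0.0]
wrist_force: [0.2, 0.3, -0.5]
grip_width: 0.332
t9.15 [520.91  36.32 121.17] th20.39 F [ 0.2  0.3 -0.5] w0.3321
[-0.0360774  -0.04458672 -0.01023592]
clock: 9.45
eef_pos: [520.9, 36.3, 119.6]
orientation: [-0.0, 0.984, 0.177, -0.0]
wrist_force: [-1.3, -0.3, -1.3]
grip_width: 0.335
t9.45 [520.94  36.29 119.64] th20.39 F [-1.3 -0.3 -1.3] w0.3354
[ 0.03210003 -0.00309483  0.00548735]
at [520.9  36.3 119.6] theta 20.4 tilt [-0.0008  0.0003]
[[0.0001, -0.0001, -0.0004, -0.0, 0.0, -0.0, -1.0]]
```

```bash
for i in 1 2; do python3 -m pendant '[[0,0,0.001,0,0,0,-1],[0,0,0.0015,0,0,0,-1],[0,0,0.002,0,0,0,-1]]'|grep -v orient
python3 -c "
from plan import *
print(status.observe()['ft_torque'])"
done
```

```text
clock: 9.75
eef_pos: [520.9, 36.3, 117.6]
wrist_force: [0.5, -0.4, -0.3]
grip_width: 0.335
[ 0.00796246 -0.01858836  0.01646289]
clock: 10.05
eef_pos: [520.9, 36.3, 115.5]
wrist_force: [-0.5, 0.3, -0.4]
grip_width: 0.33
[ 0.00663485  0.03455254 -0.0378097 ]
```

Six millimetres below the end with no force, so the bore seems to be on. I go on down to the catches.

```bash
for i in 1 2; do python3 -m pendant '[[0,0,0.001,0,0,0,-1],[0,0,0.002,0,0,0,-1],[0,0,0.003,0,0,0,-1]]'|grep -v orient;done
for i in 1 2 3; do python3 -m pendant '[[0,0,0.001,0,0,0,-1],[0,0,0.0015,0,0,0,-1]]'|grep -v orient;done
```

```text
clock: 10.35
eef_pos: [520.9, 36.3, 112.4]
wrist_force: [0.2, 0.3, -0.1]
grip_width: 0.33
clock: 10.65
eef_pos: [521.0, 36.3, 109.5]
wrist_force: [-0.8, -0.3, 6.6]
grip_width: 0.338
clock: 10.85
eef_pos: [521.1, 36.4, 108.1]
wrist_force: [-0.4, 0.2, 3.7]
grip_width: 0.333
clock: 11.05
eef_pos: [521.1, 36.4, 106.5]
wrist_force: [-1.0, 0.2, 3.8]
grip_width: 0.333
clock: 11.25
eef_pos: [521.1, 36.4, 104.9]
wrist_force: [-0.5, 1.5, 3.8]
grip_width: 0.335
```

```bash
for i in 1 2; do python3 -m pendant '[[0,0,0.004,0,0,0,-1],[0,0,0.008,0,0,0,-1],[0,0,0.012,0,0,0,-1],[0,0,0.016,0,0,0,-1],[0,0,0.02,0,0,0,-1]]'|grep -v orient;done
python3 -m pendant '[[0,0,0.002,0,0,0,-1],[0,0,0.004,0,0,0,-1],[0,0,0.0055,0,0,0,-1]]'|grep -v orient
python3 -m pendant '[[0,0,0.001,0,0,0,-1],[0,0,0.002,0,0,0,-1],[0,0,0.002,0,0,0,-1]]'|grep -v orient
python3 -m pendant '[[0,0,0.001,0,0,0,-1],[0,0,0.001,0,0,0,-1],[0,0,0.001,0,0,0,-1]]'|grep -v orient
```

```text
clock: 11.75
eef_pos: [521.0, 36.3, 84.4]
wrist_force: [-0.8, 0.4, -1.4]
grip_width: 0.338
clock: 12.25
eef_pos: [521.0, 36.4, 64.0]
wrist_force: [0.7, 0.3, 0.1]
grip_width: 0.333
clock: 12.55
eef_pos: [521.0, 36.4, 58.4]
wrist_force: [0.1, -0.5, 1.0]
grip_width: 0.334
clock: 12.85
eef_pos: [520.9, 36.3, 56.4]
wrist_force: [0.1, 0.3, 0.1]
grip_width: 0.335
clock: 13.15
eef_pos: [520.9, 36.4, 55.4]
wrist_force: [0.1, 0.0, -0.5]
grip_width: 0.334
```

```bash
python3 -m pendant '[[0,0,0.001,0,0,0,-1],[0,0,0.0015,0,0,0,-1],[0,0,0.0015,0,0,0,-1]]'|grep -v orient
python3 -m pendant '[[0,0,0.0005,0,0,0,-1],[0,0,0.001,0,0,0,-1],[0,0,0.001,0,0,0,-1]]'|grep -v orient
python3 -m pendant '[[0,0,0,0,0,0,-0.1],[0,0,0,0,0,0,-0.1],[0,0,0,0,0,0,0],[0,0,0,0,0,0,0.3],[0,0,-0.002,0,0,0,0.3]]'|grep -v orient
python3 - <<'E'
from plan import *
st()
plan([(520.9,36.4,160,20.4,1),(463.7,-111,60,20.4,1),(463.7,-111,20,20.4,1)])
E
```

```text
clock: 13.45
eef_pos: [521.0, 36.4, 53.8]
wrist_force: [0.0, -0.1, 0.3]
grip_width: 0.336
clock: 13.75
eef_pos: [521.0, 36.4, 52.8]
wrist_force: [0.4, -0.1, 2.0]
grip_width: 0.331
clock: 14.25
eef_pos: [520.9, 36.3, 54.7]
wrist_force: [-0.6, 0.1, -0.6]
grip_width: 0.649
t14.25 [520.89  36.35  54.74] th20.39 F [-0.6  0.1 -0.6] w0.6490
at [520.9  36.3  54.7] theta 20.4 tilt [-0.001   0.0003]
[[-0.0, -0.0, -0.0351, -0.0, 0.0, -0.0, 1.0], [-0.0, -0.0001, -0.0702, -0.0, 0.0, -0.0, 1.0], [-0.0001, -0.0001, -0.1053, -0.0, 0.0, -0.0, 1.0], [-0.021, 0.0235, -0.0853, -0.0, 0.0, -0.0, 1.0], [-0.042, 0.0472, -0.0653, -0.0, 0.0, -0.0, 1.0]]
[[-0.021, 0.0236, 0.02, 0.0, 0.0, 0.0, 1.0], [-0.042, 0.0473, 0.04, 0.0, 0.0, 0.0, 1.0], [-0.063, 0.0709, 0.06, 0.0, 0.0, 0.0, 1.0], [-0.063, 0.0709, 0.1, 0.0, 0.0, 0.0, 1.0]]
```

```bash
python3 -m pendant '[[0,0,-0.035,0,0,0,0.6],[0,0,-0.07,0,0,0,1],[0,0,-0.1,0,0,8,1],[-0.02,0.0235,-0.085,0,0,16,1],[-0.042,0.047,-0.065,0,0,24,1]]'|grep -v orient
python3 - <<'E'
from plan import *
st()
c=imaging.read_camera("scene")
save(c,"sp.png",(240,150,330,255),5)
plan([(464.8,-110.5,50,-69.5,1),(464.8,-110.5,16,-69.5,1,1)])
E
```

```text
clock: 14.75
eef_pos: [498.6, -22.6, 120.8]
wrist_force: [1.6, -0.7, -1.1]
grip_width: 0.998
t14.75 [498.57 -22.56 120.78] th-3.84 F [ 1.6 -0.7 -1.1] w0.9982
at [495.  -28.1 117.6] theta -4.7 tilt [-0.0034 -0.0029]
[[-0.0029, 0.0105, 0.0085, 0.0, 0.0, 8.1, 1.0], [-0.0058, 0.0211, 0.017, 0.1, 0.0, 16.2, 1.0], [-0.0087, 0.0316, 0.0255, 0.1, 0.0, 24.3, 1.0], [-0.0116, 0.0422, 0.034, 0.1, 0.0, 32.4, 1.0], [-0.0145, 0.0527, 0.0425, 0.2, 0.0, 40.5, 1.0]]
[[0.0047, 0.0099, 0.0085, 0.0, 0.0, 8.1, 1.0], [0.0093, 0.0198, 0.0169, 0.1, 0.0, 16.2, 1.0], [0.014, 0.0298, 0.0254, 0.1, 0.0, 24.3, 1.0], [0.014, 0.0297, 0.0594, 0.1, 0.0, 24.3, 1.0], [0.014, 0.0297, 0.0594, 0.1, 0.0, 24.3, 1.0]]
```

View pics/sp.png

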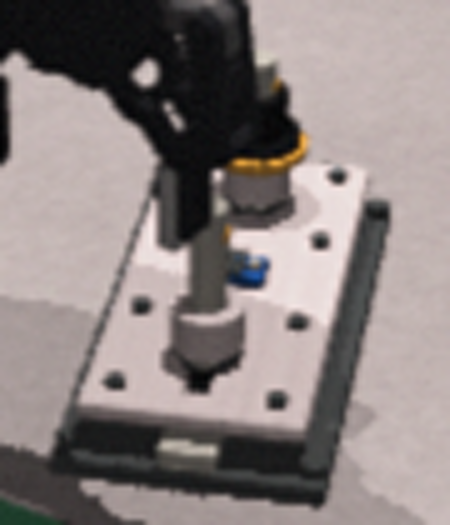

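The crop shows the spacer home on the stud at (208,335). Next is the washer.

```bash
python3 -m pendant '[[-0.003,0.0105,0.0085,0,0,8.1,1],[-0.006,0.021,0.017,0.1,0,16.2,1],[-0.0087,0.0316,0.0255,0.1,0,24.3,1],[-0.0116,0.042,0.034,0.1,0,32.4,1],[-0.0145,0.0527,0.0425,0.2,0,40.5,1]]'|grep -v orient
python3 -m pendant '[[0.0047,0.01,0.0085,0,0,8.1,1],[0.0093,0.02,0.017,0.1,0,16.2,1],[0.014,0.03,0.025,0.1,0,24.3,1],[0.014,0.03,0.045,0.1,0,24.3,1],[0.014,0.03,0.045,0.1,0,24.3,1]]'|grep -v orient
python3 - <<'E'
from plan import *
st()
plan([(464.8,-110.5,3,-69.5,1,1),(464.8,-110.5,3,-69.5,-1,6)])
E
```

```text
clock: 15.3
eef_pos: [476.1, -79.7, 75.2]
wrist_force: [0.4, -0.7, -0.7]
grip_width: 1.006
clock: 15.8
eef_pos: [463.8, -110.6, 28.9]
wrist_force: [0.1, -0.3, 1.0]
grip_width: 1.003
t15.80 [ 463.76 -110.62   28.88] th-69.78 F [ 0.1 -0.3  1. ] w1.0025
at [ 463.8 -110.6   28.9] theta -69.8 tilt [-0.0025  0.0023]
[[0.0003, -0.0011, 0.0259, 0.1, 0.2, -0.3, 1.0], [0.0003, -0.0011, 0.0259, 0.1, 0.2, -0.3, 1.0], [0.0003, -0.0011, 0.0259, 0.1, 0.2, -0.3, -1.0], [0.0003, -0.0011, 0.0259, 0.1, 0.2, -0.3, -1.0], [0.0003, -0.0011, 0.0259, 0.1, 0.2, -0.3, -1.0]]
[[0.0, 0.0, 0.0, 0.0, 0.0, 0.0, -1.0], [0.0, 0.0, 0.0, 0.0, 0.0, 0.0, -1.0], [0.0, 0.0, 0.0, 0.0, 0.0, 0.0, -1.0], [0.0, 0.0, 0.0, 0.0, 0.0, 0.0, -1.0]]
```

```bash
python3 -m pendant '[[0.0003,-0.001,0.015,0.1,0.2,-0.3,1],[0.0003,-0.001,0.025,0.1,0.2,-0.3,1],[0.0003,-0.001,0.025,0.1,0.2,-0.3,-1],[0.0003,-0.001,0.025,0.1,0.2,-0.3,-1],[0.0003,-0.001,0.025,0.1,0.2,-0.3,-1]]'|grep -v orient
python3 -m pendant '[[0,0,0,0,0,0,-1],[0,0,0,0,0,0,-1]]'|grep -v orient
python3 - <<'E'
from plan import *
st()
x,y,z=pose()[0]
plan([(x,y,z,-69.5,1),(x,y,16,-69.5,1),(x,y,16,20.4,1)])
E
```

```text
clock: 16.3
eef_pos: [465.0, -110.4, 4.5]
wrist_force: [-1.3, 1.2, 21.7]
grip_width: 0.519
clock: 16.5
eef_pos: [465.1, -110.4, 5.3]
wrist_force: [-3.4, 0.4, 9.7]
grip_width: 0.482
t16.50 [ 465.11 -110.4     5.29] th-69.45 F [-3.4  0.4  9.7] w0.4821
at [ 465.1 -110.4    5.3] theta -69.5 tilt [ 0.0015 -0.0004]
[[0.0, 0.0, 0.0, -0.1, -0.1, 0.0, 1.0], [0.0, -0.0, -0.0107, -0.1, -0.1, 0.0, 1.0], [0.0, -0.0, -0.0107, -0.1, -0.1, -8.1, 1.0], [0.0, -0.0, -0.0107, -0.1, -0.1, -16.3, 1.0], [0.0, -0.0, -0.0107, -0.1, -0.1, -24.5, 1.0]]
[[0.0, 0.0, 0.0, 0.0, 0.0, -8.2, 1.0], [0.0, 0.0, 0.0, 0.0, 0.0, -16.3, 1.0], [0.0, 0.0, 0.0, 0.0, 0.0, -24.5, 1.0], [0.0, 0.0, 0.0, 0.0, 0.0, -32.7, 1.0], [0.0, 0.0, 0.0, 0.0, 0.0, -40.9, 1.0]]
[[0.0, 0.0, 0.0, 0.0, 0.0, -8.2, 1.0], [0.0, 0.0, 0.0, 0.0, 0.0, -16.3, 1.0], [0.0, 0.0, 0.0, 0.0, 0.0, -24.5, 1.0]]
```

```bash
python3 -m pendant '[[0,0,0,0,0,0,1],[0,0,0,0,0,0,1],[0,0,-0.008,-0.1,-0.1,0,1],[0,0,-0.008,-0.1,-0.1,-8,1],[0,0,-0.008,-0.1,-0.1,-16,1]]'|grep -v orient
python3 -m pendant '[[0,0,0,0,0,-8.2,1],[0,0,0,0,0,-16.3,1],[0,0,0,0,0,-24.5,1],[0,0,0,0,0,-32.7,1],[0,0,0,0,0,-40.9,1]]'>/dev/null
python3 -m pendant '[[0,0,0,0,0,-8.2,1],[0,0,0,0,0,-16.3,1],[0,0,0,0,0,-24.5,1],[0,0,0,0,0,-33,1],[0,0,0,0,0,-33,1]]'|grep -v orient
python3 - <<'E'
from plan import *
st()
plan([(465.1,-110.4,4,20.4,1)])
E
```

```text
clock: 17.0
eef_pos: [465.3, -110.4, 14.0]
wrist_force: [-0.2, -0.1, -0.0]
grip_width: 1.004
clock: 18.0
eef_pos: [465.3, -111.0, 15.0]
wrist_force: [-0.7, -0.1, 0.2]
grip_width: 0.999
t18.00 [ 465.27 -110.99   14.98] th21.26 F [-0.7 -0.1  0.2] w0.9990
at [ 465.3 -111.    15. ] theta 21.3 tilt [-0.0008 -0.0015]
[[0.0001, -0.0006, 0.011, 0.1, 0.1, 0.9, 1.0]]
```

```bash
python3 -m pendant '[[0,-0.0006,0.012,0.1,0.1,0.9,1],[0,-0.0006,0.012,0.1,0.1,0.9,1],[0,-0.0006,0.012,0.1,0.1,0.9,-1],[0,-0.0006,0.012,0.1,0.1,0.9,-1],[0,-0.0006,0.012,0.1,0.1,0.9,-1]]'|grep -v orient
python3 -m pendant '[[0,0,0,0,0,0,-1],[0,0,0,0,0,0,-1],[0,0,0,0,0,0,-1]]'|grep -v orient
python3 - <<'E'
from plan import *
st()
plan([(465,-110,150,20.4,-1),(521.0,36.4,125,20.4,-1)],step=40)
E
```

```text
clock: 18.5
eef_pos: [465.0, -110.5, 3.1]
wrist_force: [-1.3, 0.9, 29.8]
grip_width: 0.515
clock: 18.8
eef_pos: [465.1, -110.5, 3.7]
wrist_force: [-2.4, 0.7, 14.3]
grip_width: 0.493
t18.80 [ 465.06 -110.45    3.69] th20.31 F [-2.4  0.7 14.3] w0.4927
at [ 465.1 -110.5    3.7] theta 20.3 tilt [0.0005 0.0005]
[[0.0, -0.0001, -0.0366, -0.0, -0.0, -0.0, -1.0], [0.0001, -0.0002, -0.0732, -0.0, -0.0, -0.0, -1.0], [0.0001, -0.0004, -0.1097, -0.0, -0.0, -0.1, -1.0], [0.0002, -0.0005, -0.1463, -0.0, -0.0, -0.1, -1.0], [0.026, -0.03, -0.14, -0.0, -0.0, -0.1, -1.0]]
[[0.0259, -0.0294, 0.0062, 0.0, 0.0, 0.0, -1.0], [0.0518, -0.0588, 0.0125, 0.0, 0.0, 0.0, -1.0], [0.0776, -0.0883, 0.0188, 0.0, 0.0, 0.0, -1.0]]
```

```bash
python3 -m pendant '[[0,0,-0.02,0,0,0,-1],[0,0,-0.06,0,0,0,-1],[0,0,-0.1,0,0,0,-1],[0,0,-0.13,0,0,0,-1],[0.026,-0.03,-0.13,0,0,0,-1]]'|grep -v orient
python3 - <<'E'
from plan import *
st()
plan([(521.0,36.4,124,20.4,-1,1)],step=35)
E
```

```text
clock: 19.3
eef_pos: [479.3, -77.4, 137.3]
wrist_force: [1.4, 0.0, -2.7]
grip_width: 0.492
t19.30 [479.29 -77.38 137.3 ] th19.88 F [ 1.4  0.  -2.7] w0.4924
at [479.3 -77.4 137.3] theta 19.9 tilt [ 0.005  -0.0023]
[[0.0195, -0.0232, 0.0033, 0.1, -0.1, -0.1, -1.0], [0.0389, -0.0464, 0.0066, 0.1, -0.1, -0.3, -1.0], [0.0584, -0.0697, 0.0099, 0.2, -0.2, -0.4, -1.0], [0.0779, -0.0929, 0.0132, 0.2, -0.2, -0.5, -1.0], [0.0779, -0.0929, 0.0132, 0.2, -0.2, -0.5, -1.0]]
```

```bash
python3 -m pendant '[[0.0195,-0.023,0.003,0.1,-0.1,-0.1,-1],[0.039,-0.046,0.007,0.1,-0.1,-0.3,-1],[0.0584,-0.07,0.01,0.2,-0.2,-0.4,-1],[0.078,-0.093,0.013,0.2,-0.2,-0.5,-1],[0.078,-0.093,0.013,0.2,-0.2,-0.5,-1]]'|grep -v orient
python3 - <<'E'
from plan import *
st()
c=imaging.read_camera("scene")
save(c,"wa.png",(245,150,315,215),8)
plan([(521.0,36.4,112,20.4,-1,2)],step=8)
E
```

```text
clock: 19.8
eef_pos: [521.7, 40.6, 123.9]
wrist_force: [-0.5, -0.6, -0.6]
grip_width: 0.487
t19.80 [521.65  40.65 123.88] th20.63 F [-0.5 -0.6 -0.6] w0.4873
at [521.1  38.2 124.1] theta 20.5 tilt [0.0003 0.0004]
[[-0.0004, 0.0008, 0.006, -0.0, -0.0, 0.1, -1.0], [-0.0007, 0.0017, 0.0121, -0.0, -0.0, 0.1, -1.0], [-0.0007, 0.0017, 0.0121, -0.0, -0.0, 0.1, -1.0], [-0.0007, 0.0017, 0.0121, -0.0, -0.0, 0.1, -1.0]]
```

View pics/wa.png

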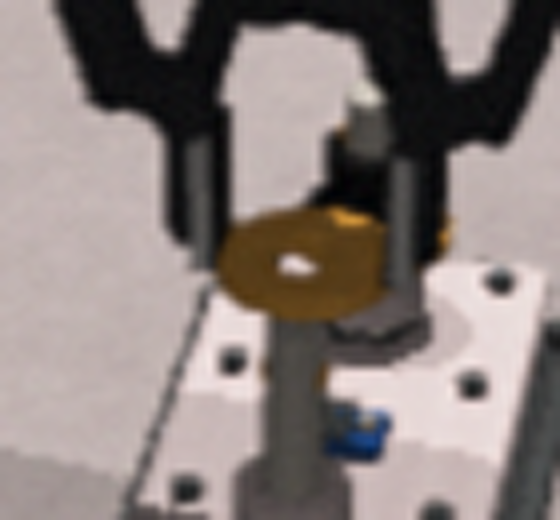

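The washer is held level, its hole at (295,263), just above the stud. I lower it and feel for the end.

```bash
python3 -m pendant '[[-0.0004,0.001,0.006,0,0,0.1,-1],[-0.0006,0.0017,0.011,0,0,0.1,-1],[-0.0006,0.0017,0.0125,0,0,0.1,-1],[-0.0006,0.0017,0.0125,0,0,0.1,-1]]'|grep -v orient
python3 -c "
from plan import *
st();print(status.observe()['ft_torque']);plan([(521.0,36.4,111,20.4,-1)])"
for i in 1 2 3; do python3 -m pendant '[[0,0,0.001,0,0,0,-1],[0,0,0.0015,0,0,0,-1]]'|grep -v orient
python3 -c "
from plan import *
print(status.observe()['ft_torque'])";done
```

```text
clock: 20.25
eef_pos: [520.9, 35.9, 111.3]
wrist_force: [0.4, 0.4, -0.2]
grip_width: 0.491
t20.25 [520.92  35.87 111.25] th20.36 F [ 0.4  0.4 -0.2] w0.4915
[0.00040079 0.05794087 0.00827043]
at [520.9  35.9 111.3] theta 20.4 tilt [-0.0004  0.0002]
[[0.0003, -0.0005, 0.0003, -0.0, 0.0, -0.0, -1.0]]
clock: 20.45
eef_pos: [521.0, 35.7, 109.8]
wrist_force: [1.1, -0.1, 1.0]
grip_width: 0.491
[-0.0942008   0.01292281  0.01294888]
clock: 20.65
eef_pos: [521.0, 36.0, 108.3]
wrist_force: [0.2, 2.5, 0.2]
grip_width: 0.496
[0.54966257 0.04212705 0.0263501 ]
clock: 20.85
eef_pos: [521.0, 36.1, 106.7]
wrist_force: [-0.1, 3.0, 1.2]
grip_width: 0.492
[ 0.43552552  0.10665641 -0.01909506]
```

The washer is on the stud, with a slight +y side force. I ease across 0.4 mm and continue past the catches.

```bash
python3 -m pendant '[[0,-0.0004,0,0,0,0,-1],[0,-0.0004,0,0,0,0,-1]]'|grep -v orient
python3 -m pendant '[[0,0,0.002,0,0,0,-1],[0,0,0.004,0,0,0,-1],[0,0,0.006,0,0,0,-1]]'|grep -v orient
for i in 1 2 3 4 5; do python3 -m pendant '[[0,0,0.001,0,0,0,-1],[0,0,0.002,0,0,0,-1]]'|grep -v orient;done
```

```text
clock: 21.05
eef_pos: [520.8, 36.4, 106.7]
wrist_force: [0.5, 0.0, -1.3]
grip_width: 0.493
clock: 21.35
eef_pos: [520.8, 36.3, 100.4]
wrist_force: [-0.1, -0.0, -0.7]
grip_width: 0.487
clock: 21.55
eef_pos: [520.9, 36.3, 98.4]
wrist_force: [0.5, 0.4, 2.9]
grip_width: 0.486
clock: 21.75
eef_pos: [521.1, 36.4, 96.5]
wrist_force: [-0.7, 0.8, 4.1]
grip_width: 0.486
clock: 21.95
eef_pos: [521.1, 36.5, 94.5]
wrist_force: [-0.3, 0.9, 3.9]
grip_width: 0.489
clock: 22.15
eef_pos: [521.1, 36.5, 92.4]
wrist_force: [0.2, 0.9, 3.6]
grip_width: 0.491
clock: 22.35
eef_pos: [521.0, 36.4, 90.3]
wrist_force: [0.5, -0.2, 1.3]
grip_width: 0.49
```

```bash
python3 -m pendant '[[0,0,0.005,0,0,0,-1],[0,0,0.01,0,0,0,-1],[0,0,0.015,0,0,0,-1],[0,0,0.02,0,0,0,-1],[0,0,0.023,0,0,0,-1]]'|grep -v orient
python3 -m pendant '[[0,0,0.001,0,0,0,-1],[0,0,0.002,0,0,0,-1],[0,0,0.003,0,0,0,-1]]'|grep -v orient
for i in 1 2 3; do python3 -m pendant '[[0,0,0.0005,0,0,0,-1],[0,0,0.001,0,0,0,-1],[0,0,0.001,0,0,0,-1]]'|grep -v orient;done
```

```text
clock: 22.85
eef_pos: [520.9, 36.4, 66.6]
wrist_force: [0.5, -0.8, -0.9]
grip_width: 0.494
clock: 23.15
eef_pos: [521.0, 36.4, 63.7]
wrist_force: [-0.9, 0.2, -1.5]
grip_width: 0.492
clock: 23.45
eef_pos: [521.0, 36.5, 62.7]
wrist_force: [-0.5, 0.2, -1.1]
grip_width: 0.49
clock: 23.75
eef_pos: [521.0, 36.5, 61.7]
wrist_force: [-0.4, 0.4, 0.7]
grip_width: 0.493
clock: 24.05
eef_pos: [521.0, 36.5, 60.7]
wrist_force: [-1.0, 0.2, 2.5]
grip_width: 0.492
```

```bash
python3 -m pendant '[[0,0,0,0,0,0,0.2],[0,0,0,0,0,0,0.4],[0,0,0,0,0,0,0.6],[0,0,-0.03,0,0,0,0.8],[0,0,-0.07,0,0,0,1]]'|grep -v orient
python3 - <<'E'
from plan import *
st()
plan([(521,36.4,150,12,1),(562,-300,100,-69.5,1)])
E
```

```text
clock: 24.55
eef_pos: [520.2, 36.3, 130.5]
wrist_force: [1.2, -0.3, 0.4]
grip_width: 1.002
t24.55 [520.19  36.34 130.46] th20.36 F [ 1.2 -0.3  0.4] w1.0018
at [520.2  36.3 130.5] theta 20.4 tilt [-0.0027  0.0003]
[[0.0007, 0.0002, -0.0195, -0.1, 0.1, 8.4, 1.0], [-0.0071, 0.0332, -0.0146, -0.0, 0.1, 16.5, 1.0], [-0.015, 0.0661, -0.0096, -0.0, 0.1, 24.7, 1.0], [-0.0228, 0.0991, -0.0046, -0.0, 0.2, 32.8, 1.0], [-0.0307, 0.1321, 0.0004, -0.0, 0.2, 41.0, 1.0]]
[[0.0157, 0.03, 0.005, 0.0, 0.0, 8.2, 1.0], [0.0313, 0.0601, 0.01, 0.0, 0.0, 16.3, 1.0], [0.047, 0.0901, 0.015, 0.0, 0.0, 24.4, 1.0], [0.0627, 0.1202, 0.02, 0.0, 0.0, 32.6, 1.0], [0.0784, 0.1502, 0.025, 0.0, 0.0, 40.7, 1.0]]
[[0.0315, 0.0125, 0.005, 0.0, 0.0, 8.2, 1.0]]
```

```bash
python3 -m pendant '[[0,0,-0.02,0,0,8.4,1],[-0.007,0.033,-0.0146,0,0.1,16.5,1],[-0.015,0.066,-0.01,0,0.1,24.7,1],[-0.023,0.1,-0.005,0,0.2,32.8,1],[-0.031,0.132,0,0,0.2,41,1]]'>/dev/null
python3 -m pendant '[[0.0157,0.03,0.005,0,0,8.2,1],[0.0313,0.06,0.01,0,0,16.3,1],[0.047,0.09,0.015,0,0,24.4,1],[0.0627,0.12,0.02,0,0,32.6,1],[0.078,0.15,0.025,0,0,40.7,1]]'|grep -v orient
python3 - <<'E'
from plan import *
st()
t=imaging.read_camera("top")
for n in("scene","top"):
    c=imaging.read_camera(n)
    for d in models.search_frame(n,"bushing")[:2]+models.search_frame(n,"washer")[:3]: print(n,round(d["p"],2),np.round(d["extent"],1))
    for d in models.tip_of(n,"bushing")[:2]: print(d["p"],px2w(c,*d["location"],3).round(1))
plan([(562,-308.5,45,-69.5,1,3)])
E
```

```text
clock: 25.55
eef_pos: [556.3, -269.0, 105.1]
wrist_force: [0.3, -1.0, 0.7]
grip_width: 0.998
t25.55 [ 556.28 -268.98  105.05] th-62.00 F [ 0.3 -1.   0.7] w0.9984
scene 0.66 [183.1 333.2 204.7 362.2]
scene 0.62 [271.7 205.2 291.2 219.1]
0.92 [ 566.4 -315.4    3. ]
top 0.68 [224.2 225.2 242.8 245.4]
at [ 556.5 -266.9  105.5] theta -61.6 tilt [0.0014 0.0005]
[[0.0196, 0.0075, 0.0303, -0.0, -0.0, 4.0, 1.0], [0.0392, 0.0151, 0.0605, -0.1, -0.0, 7.9, 1.0], [0.0392, 0.0151, 0.0605, -0.1, -0.0, 7.9, 1.0], [0.0392, 0.0151, 0.0605, -0.1, -0.0, 7.9, 1.0], [0.0392, 0.0151, 0.0605, -0.1, -0.0, 7.9, 1.0]]
```

```bash
python3 -m pendant '[[0.0196,0.0075,0.03,0,0,4,1],[0.039,0.015,0.055,-0.1,0,7.9,1],[0.039,0.015,0.055,-0.1,0,7.9,1]]'|grep -v orient
python3 - <<'E'
from plan import *
c=imaging.read_camera("scene")
for p in((562,-308.5),(564,-311)):
    a=np.linspace(0,6.28,99)
    q=np.array([w2px(c,[p[0]+20*np.cos(t),p[1]+20*np.sin(t),z]) for t in a for z in(3,8)]);print(p,q.min(0),q.max(0))
    q=np.array([w2px(c,[p[0]+14*np.cos(t),p[1]+14*np.sin(t),29]) for t in a]);print(" top",q.min(0),q.max(0))
save(c,"bu.png",(150,290,250,380),6)
plan([(562,-308.5,14,-69.5,1,1)])
E
```

```text
clock: 26.3
eef_pos: [560.4, -309.7, 47.6]
wrist_force: [-0.0, -0.2, 1.5]
grip_width: 1.0
(562, -308.5) [183.3761106 338.502566 ] [208.44152502 359.98009775]
 top [185.81845811 332.59441265] [203.46442049 346.14883886]
(564, -311) [183.35085461 339.98904296] [208.49459591 361.58934984]
 top [185.80063221 334.09313156] [203.50269946 347.73393143]
at [ 561.2 -308.5   49.3] theta -69.5 tilt [-0.0021  0.0003]
[[0.0003, -0.0008, 0.0353, 0.1, 0.1, -0.0, 1.0], [0.0003, -0.0008, 0.0353, 0.1, 0.1, -0.0, 1.0]]
```

View pics/bu.png

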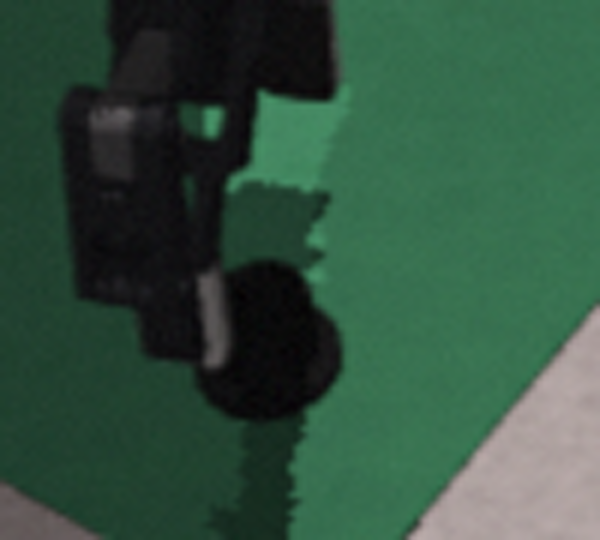

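The bushing is flange down, with its flange spanning (195..340, bottom at 420), about 1.3 px left of my estimate, so I shift slightly. The finger hangs above on the left and has room.

```bash
python3 -m pendant '[[0.001,0,0.02,0.1,0.1,0,1],[0.001,0,0.0345,0.1,0.1,0,1],[0.001,0,0.0345,0.1,0.1,0,1],[0.001,0,0.0345,0.1,0.1,0,-1],[0.001,0,0.0345,0.1,0.1,0,-1]]'|grep -v orient
python3 -m pendant '[[0,0,0,0,0,0,-1],[0,0,0,0,0,0,-1],[0,0,0,0,0,0,-1],[0,0,0,0,0,0,-1]]'|grep -v orient
python3 - <<'E'
from plan import *
st()
E
```

```text
clock: 26.85
eef_pos: [561.9, -309.5, 15.8]
wrist_force: [0.1, -0.2, 0.1]
grip_width: 0.687
clock: 27.25
eef_pos: [562.3, -309.6, 16.7]
wrist_force: [-1.7, 2.4, 11.2]
grip_width: 0.297
t27.25 [ 562.25 -309.59   16.74] th-69.48 F [-1.7  2.4 11.2] w0.2974
```

```bash
python3 -m pendant '[[0,0,0,0,0,0,1],[0,0,0,0,0,0,1],[0,0,0,0,0,-8,1],[0,0,0,0,0,-16,1],[0,0,0,0,0,-24,1]]'>/dev/null
python3 -m pendant '[[0,0,0,0,0,-8.2,1],[0,0,0,0,0,-16.3,1],[0,0,0,0,0,-24.5,1],[0,0,0,0,0,-32.7,1],[0,0,0,0,0,-40.9,1]]'>/dev/null
python3 -m pendant '[[0,0,0,0,0,-8.2,1],[0,0,0,0,0,-16.3,1],[0,0,0,0,0,-24.5,1],[0,0,0,0,0,-26,1],[0,0,0,0,0,-26,1]]'|grep -v orient
python3 - <<'E'
from plan import *
st()
plan([(562.0,-309.55,16,20.4,1)])
E
```

```text
clock: 28.75
eef_pos: [562.2, -309.7, 16.7]
wrist_force: [-0.4, -0.5, -0.2]
grip_width: 0.999
t28.75 [ 562.16 -309.73   16.67] th21.92 F [-0.4 -0.5 -0.2] w0.9995
at [ 562.2 -309.7   16.7] theta 21.9 tilt [ 0.002  -0.0016]
[[-0.0001, -0.0002, 0.0007, 0.1, -0.1, 1.5, 1.0]]
```

```bash
python3 -m pendant '[[0,-0.0002,0.001,0.1,-0.1,1.5,1],[0,-0.0002,0.001,0.1,-0.1,1.5,1],[0,-0.0002,0.001,0.1,-0.1,1.5,-1],[0,-0.0002,0.001,0.1,-0.1,1.5,-1],[0,-0.0002,0.001,0.1,-0.1,1.5,-1]]'|grep -v orient
python3 -m pendant '[[0,0,0,0,0,0,-1],[0,0,0,0,0,0,-1],[0,0,0,0,0,0,-1],[0,0,0,0,0,0,-1]]'|grep -v orient
python3 - <<'E'
from plan import *
st()
plan([(562,-309.5,150,20.4,-1),(521,36.4,140,20.4,-1)],step=44)
E
```

```text
clock: 29.25
eef_pos: [562.1, -309.5, 15.7]
wrist_force: [0.3, -0.6, -0.3]
grip_width: 0.512
clock: 29.65
eef_pos: [562.1, -309.6, 16.0]
wrist_force: [-2.7, 0.7, 6.5]
grip_width: 0.297
t29.65 [ 562.11 -309.57   16.02] th20.39 F [-2.7  0.7  6.5] w0.2971
at [ 562.1 -309.6   16. ] theta 20.4 tilt [-0.0001 -0.0007]
[[-0.0, -0.0, -0.0335, 0.0, 0.0, -0.0, -1.0], [-0.0001, -0.0, -0.067, 0.0, 0.0, -0.0, -1.0], [-0.0001, -0.0, -0.1005, 0.0, 0.0, -0.0, -1.0], [-0.0001, -0.0, -0.134, 0.0, 0.0, -0.0, -1.0], [0.0101, -0.0423, -0.1328, 0.0, 0.0, -0.0, -1.0]]
[[0.0103, -0.0423, 0.0012, 0.0, 0.0, 0.0, -1.0], [0.0205, -0.0846, 0.0025, 0.0, 0.0, 0.0, -1.0], [0.0308, -0.1269, 0.0038, 0.0, 0.0, 0.0, -1.0], [0.0411, -0.1692, 0.005, 0.0, 0.0, 0.0, -1.0], [0.0513, -0.2116, 0.0062, 0.0, 0.0, 0.0, -1.0]]
[[0.0103, -0.0423, 0.0012, 0.0, 0.0, 0.0, -1.0], [0.0205, -0.0846, 0.0025, 0.0, 0.0, 0.0, -1.0]]
```

```bash
python3 -m pendant '[[0,0,-0.03,0,0,0,-1],[0,0,-0.067,0,0,0,-1],[0,0,-0.1,0,0,0,-1],[0,0,-0.13,0,0,0,-1],[0.01,-0.042,-0.13,0,0,0,-1]]'>/dev/null
python3 -m pendant '[[0.01,-0.042,0,0,0,0,-1],[0.0205,-0.085,0,0,0,0,-1],[0.031,-0.127,0,0,0,0,-1],[0.041,-0.17,0,0,0,0,-1],[0.05,-0.205,0,0,0,0,-1]]'|grep -v orient
python3 - <<'E'
from plan import *
st()
plan([(521,36.4,136,20.4,-1,3)],step=35)
E
```

```text
clock: 30.65
eef_pos: [533.7, -59.4, 148.2]
wrist_force: [1.1, -0.5, -1.1]
grip_width: 0.297
t30.65 [533.71 -59.4  148.24] th20.11 F [ 1.1 -0.5 -1.1] w0.2970
at [533.7 -59.4 148.2] theta 20.1 tilt [ 0.0053 -0.0055]
[[0.007, -0.0315, 0.0039, 0.1, -0.1, -0.1, -1.0], [0.014, -0.0629, 0.0078, 0.3, -0.1, -0.2, -1.0], [0.021, -0.0944, 0.0116, 0.4, -0.2, -0.3, -1.0], [0.021, -0.0944, 0.0116, 0.4, -0.2, -0.3, -1.0], [0.021, -0.0944, 0.0116, 0.4, -0.2, -0.3, -1.0]]
[[0.0, 0.0, 0.0, 0.0, 0.0, 0.0, -1.0]]
```

```bash
python3 -m pendant '[[0.007,-0.0315,0.004,0.1,-0.1,-0.1,-1],[0.014,-0.063,0.008,0.3,-0.1,-0.2,-1],[0.021,-0.0945,0.012,0.4,-0.2,-0.3,-1],[0.021,-0.0945,0.012,0.4,-0.2,-0.3,-1],[0.021,-0.0945,0.012,0.4,-0.2,-0.3,-1]]'>/dev/null
python3 -m pendant '[[0,0,0,0,0,0,-1]]'|grep -v orient
python3 - <<'E'
from plan import *
st()
plan([(520.95,36.4,125,20.4,-1,2)],step=8)
E
```

```text
clock: 31.25
eef_pos: [521.2, 35.7, 135.8]
wrist_force: [0.2, -0.7, -0.3]
grip_width: 0.294
t31.25 [521.2   35.67 135.83] th20.39 F [ 0.2 -0.7 -0.3] w0.2941
at [521.2  35.7 135.8] theta 20.4 tilt [-0.     -0.0009]
[[0.0, -0.0004, 0.0054, 0.0, 0.0, -0.0, -1.0], [0.0, -0.0008, 0.0108, 0.0, 0.0, -0.0, -1.0], [0.0, -0.0008, 0.0108, 0.0, 0.0, -0.0, -1.0], [0.0, -0.0008, 0.0108, 0.0, 0.0, -0.0, -1.0]]
```

```bash
python3 -m pendant '[[0,-0.0004,0.005,0,0,0,-1],[0,-0.0008,0.0108,0,0,0,-1],[0,-0.0008,0.0108,0,0,0,-1],[0,-0.0008,0.0108,0,0,0,-1]]'|grep -v orient
for i in 1 2 3 4; do python3 -m pendant '[[0,0,0.001,0,0,0,-1],[0,0,0.0015,0,0,0,-1]]'|grep -v orient
python3 -c "
from plan import *
print(status.observe()['ft_torque'])";done
```

```text
clock: 31.65
eef_pos: [520.8, 36.2, 124.8]
wrist_force: [0.6, 1.0, -0.1]
grip_width: 0.302
clock: 31.85
eef_pos: [520.9, 36.2, 123.3]
wrist_force: [0.8, -0.6, -0.4]
grip_width: 0.301
[-0.00641727  0.01587023  0.00733786]
clock: 32.05
eef_pos: [520.9, 36.2, 121.7]
wrist_force: [0.9, 0.1, -0.1]
grip_width: 0.3
[ 0.04564811 -0.02631883 -0.01481928]
clock: 32.25
eef_pos: [520.9, 36.2, 120.2]
wrist_force: [-0.6, 0.6, -0.1]
grip_width: 0.295
[0.12942322 0.02584185 0.02294345]
clock: 32.45
eef_pos: [520.9, 36.2, 118.6]
wrist_force: [-0.9, 0.8, -0.1]
grip_width: 0.3
[ 0.09819287  0.06363129 -0.01182284]
```

```bash
python3 -m pendant '[[0,-0.0001,0.002,0,0,0,-1],[0,-0.0002,0.004,0,0,0,-1],[0,-0.0002,0.006,0,0,0,-1]]'|grep -v orient
for i in 1 2 3 4 5 6; do python3 -m pendant '[[0,0,0.001,0,0,0,-1],[0,0,0.002,0,0,0,-1]]'|grep -v orient;done
```

```text
clock: 32.75
eef_pos: [520.8, 36.4, 112.3]
wrist_force: [0.2, -0.7, 0.1]
grip_width: 0.297
clock: 32.95
eef_pos: [520.9, 36.4, 110.3]
wrist_force: [0.9, 0.4, 4.5]
grip_width: 0.296
clock: 33.15
eef_pos: [521.0, 36.5, 108.5]
wrist_force: [-0.8, 0.8, 3.0]
grip_width: 0.298
clock: 33.35
eef_pos: [521.1, 36.5, 106.5]
wrist_force: [-0.1, 1.2, 3.1]
grip_width: 0.3
clock: 33.55
eef_pos: [521.1, 36.6, 104.4]
wrist_force: [0.2, 0.0, 3.5]
grip_width: 0.298
clock: 33.75
eef_pos: [521.1, 36.6, 102.3]
wrist_force: [0.1, 0.3, 4.1]
grip_width: 0.297
clock: 33.95
eef_pos: [521.1, 36.6, 100.2]
wrist_force: [-0.5, 0.3, 3.5]
grip_width: 0.296
```

```bash
python3 -m pendant '[[0,0,0.004,0,0,0,-1],[0,0,0.008,0,0,0,-1],[0,0,0.012,0,0,0,-1],[0,0,0.015,0,0,0,-1],[0,0,0.0165,0,0,0,-1]]'|grep -v orient
for i in 1 2 3 4; do python3 -m pendant '[[0,0,0.0005,0,0,0,-1],[0,0,0.001,0,0,0,-1],[0,0,0.001,0,0,0,-1]]'|grep -v orient;done
```

```text
clock: 34.45
eef_pos: [521.0, 36.5, 83.3]
wrist_force: [-0.4, 0.3, 3.3]
grip_width: 0.296
clock: 34.75
eef_pos: [520.9, 36.5, 82.2]
wrist_force: [0.6, 0.9, -0.6]
grip_width: 0.299
clock: 35.05
eef_pos: [520.9, 36.5, 81.1]
wrist_force: [0.8, 1.2, -1.2]
grip_width: 0.296
clock: 35.35
eef_pos: [520.9, 36.5, 80.1]
wrist_force: [0.0, 0.3, 0.6]
grip_width: 0.302
clock: 35.65
eef_pos: [520.9, 36.4, 79.1]
wrist_force: [0.7, 0.1, 1.7]
grip_width: 0.302
```

```bash
for i in 1 2; do python3 -m pendant '[[0,0,0.0005,0,0,0,-1],[0,0,0.001,0,0,0,-1],[0,0,0.001,0,0,0,-1]]'|grep -v orient;done
python3 -m pendant '[[0,0,0,0,0,0,-0.3],[0,0,0,0,0,0,0],[0,0,0,0,0,0,0.2],[0,0,0,0,0,0,0.5],[0,0,-0.02,0,0,0,0.6]]'|grep -v orient
python3 -m pendant '[[0,0,-0.03,0,0,0,0.6],[0,0,-0.07,0,0,0,0.6],[0,0.02,-0.11,0,0,0,0.6],[0,0.07,-0.13,0,0,0,0.6],[0,0.12,-0.13,0,0,0,0.6]]'|grep -v orient
python3 - <<'E'
from plan import *
c=imaging.read_camera("scene");save(c,"fin.png",(250,150,315,215),9)
np.set_printoptions(precision=1,suppress=True)
# predicted rows of bushing top centre for heights
for z in (92.5,94,96): print(z,w2px(c,[520.9,36.4,z]))
E
```

```text
clock: 35.95
eef_pos: [520.9, 36.5, 78.1]
wrist_force: [-0.1, -0.4, 4.3]
grip_width: 0.299
clock: 36.25
eef_pos: [521.0, 36.5, 77.1]
wrist_force: [-1.5, 0.4, 6.6]
grip_width: 0.298
clock: 36.75
eef_pos: [520.0, 36.4, 95.8]
wrist_force: [0.1, 0.1, 0.5]
grip_width: 0.8
clock: 37.25
eef_pos: [562.2, -73.3, 228.6]
wrist_force: [1.0, -0.6, -0.6]
grip_width: 0.802
92.5 [282.  197.7]
94 [282. 197.]
96 [282.  196.2]
```

View pics/fin.png

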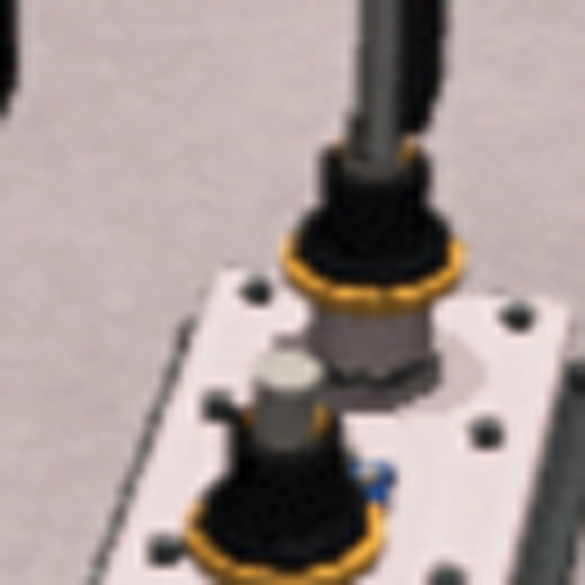

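The crop shows the stack matching the finished idler. The bushing is flange down on the washer, and a brass ball shows on the right of the stud above the sleeve at (320,415) and on the left at (250,420). The arm is clear, so I hand the job in.

```bash
python3 -c "
from bench import job
print(job.sign_off())"
```

```text
the job is handed in; nothing more can be done
None
```

I built the stack on the bare stud in the required order: spacer, then the brass washer from the mat (not the purple look-alike), then the bushing flange down. Each part was lowered past the catches until home before I fetched the next. I handed the job in at about 37 s, and it gave no verdict.

- **Forces:** While a part was on the stud, the highest wrist force I read was about 6.6 N, once as the spacer started over the catches and once pressing the bushing about 3 mm into the spring. I read the force only at the end of each move, so a short peak between readings could be missed.
- **Stack:** The last picture shows it like the finished idler, with a brass ball standing out on each side above the sleeve. The gripper was open and clear.
- **Not checked directly:** I judged the catches from that picture and from the drag force dropping to zero; I had no reading of the catch joints. I did not measure the basket, bottle and wrench again at the end, but no move went near them.
- **Disagreement:** The two cameras differed by 1 to 4 mm on the studs. I settled it by lining the held spacer up against the stud in the picture, and it went on at the first try.
- **Mat contact:** Gripping parts on the mat pushed up on the fingers with up to 30 N, below the limits.

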